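# Swing the tube round to the weld head

### The job

The stainless tube clamped on the turntable has to face the weld head for its next weld. Fold the arc screen fully down out of the way, turn the turntable until the tube points straight into the weld head and the table clicks into its detent there without the tube swinging past the head, then put the screen fully back up. Leave the loose parts lying around where they are.

Things in the scene. Friction and masses are not known exactly. Their poses are not given: they have to be found in the camera images.
- station: Welding station, fixed to the bench: a 470 x 300 x 10 mm grey base plate with turntable, arc screen and weld head. Origin on the bench surface under the turntable's axis, z up; +x points from the turntable to the weld head, +y from the turntable to the screen. Its place varies, its yaw lies within 0.25 rad of 0.
- table_axis (a point): Fixed point on the turntable's axis, at the tube's height (125 mm). The turntable is a steel disc, 208 mm in diameter, top 57 mm above the bench. Spring detents at joint values 0, 1.57 and 3.14: within about 0.08 rad of one, the table snaps into it by itself. Pushing it in over the hump (which begins about 0.2 rad away) or out again takes up to 0.9 N m; elsewhere it turns freely.
- turntable (a joint): Angle of the turntable in rad, counter-clockwise from above: 0 = tube points straight at the weld head (station +x), 1.57 = at the screen (+y), 3.14 = away from the head. Starts between 2.3 and 2.75, out of any detent; the tube must swing clockwise over the lowered screen (the standing screen blocks it). A drag of 0.08 N m holds it where it is left. Range -0.7 to 3.3.
- tube_end (a point): Centre of the tube's free end, 188 mm from the turntable axis, 125 mm above the bench; turns with the table. Level radial steel tube, 38 mm diameter, 198 mm long, fixed to the table by two clamps 56 mm wide (tops 151 mm high) reaching to 72 mm from the axis. Bare from 72 to 182 mm from the axis (underside 106, top 144 mm high), where it can be pushed sideways; then a 50 mm flange.
- head_bore (a point): Centre of the weld head's front face, 125 mm above the bench, 200 mm from the turntable axis along station +x (12 mm beyond the tube's end). The weld head is a fixed aluminium drum, 120 mm in diameter, 50 mm thick, its axis level along station x, on a blue block.
- screen (a joint): Angle of the arc screen about its bottom hinge in rad: 0 = upright (its start), 1.1 = fully folded down outwards (away from the turntable, to station +y); stops at both. The hinge is stiff (0.36 N m of friction): the screen stays wherever it is left. A framed amber pane 150 mm wide, 10 mm thick, 110 mm high above the hinge.
- screen_bar (a point): Middle of the screen's grab bar, moves with it: round steel bar, 12 mm diameter, 120 mm long, parallel to the hinge (station x), 158 mm from the hinge axis, on two legs on the screen's upper edge; the opening between bar and edge is 108 x 42 mm. It can be pinched from above, upright (188 mm above the bench) or folded down (102 mm).
- screen_hinge (a point): Middle of the screen's hinge axis, fixed: 145 mm from the turntable axis along station +y, 30 mm above the bench; the axis runs along station x.
- offcut: Loose bystander: open steel tube offcut, 50 mm in diameter, 110 mm high, standing on the bench. Origin at its underside.
- stub: Loose bystander: solid steel flanged stub, 64 mm flange, 75 mm high, standing on the bench. Origin at its underside.
- wrench: Loose bystander: steel wrench, 160 mm long, lying on the bench. Origin at its middle.

How it is judged:
By the outcome, as a careful person would: the job done as asked, in the order asked, and still so for the second after the job is handed in, with the robot touching nothing.
It also fails if it takes over 72 s, if anything falls off the work surface, if the arm or the gripper's body presses on something with over 40 N, if the wrist force passes 120 N, or if a joint passes its speed limit or range.

### The arm

A 7-joint arm with a two-finger parallel gripper is mounted at the origin on the work surface. World frame = base frame: x ahead of the robot, y to its left, z up, the work surface at z = 0. Lengths are in m, angles in degrees, forces in N, time in s.
With the tool pointing down it reaches from about 0.35 to 0.775 m from the base axis. Payload 3.1 kg.
Tool frame: the origin (TCP) lies on the centre line of the jaws, within the pads' length; the fingertips stand 17 mm ahead of it and the grasp point (between the pads) lies 2 mm behind it (robot.tip_reach is the distance from the TCP to the fingertips, in m); z points along the fingers, y is the direction in which the jaws open and shut (so a half turn about z gives the same grasp; the last joint's range is limited). The gripper opens to 85 mm and grips with 20 to 120 N. Pads are 22 mm wide; open, the fingers measure 114 mm over their backs; the gripper's body (76 mm by 85 mm) begins 54 mm behind the grasp point. The pads swing forward as they close: fully open they stand 13 mm farther back than shut.
Start: joints at [62.47, 17.813, 0.802, 86.603, -0.252, 75.585, -1.558], TCP at [0.234, -0.498, 0.248] pointing down, gripper open.
Joint ranges: [-154.91, 154.91], [-16.99, 109.72], [-72.82, 74.43], [7.12, 147.25], [-82.49, 262.49], [11.32, 116.49], [-174.64, 174.64]. Speed limits (degrees/s): [159.86, 159.86, 180, 180, 180, 180, 180].

### API

Orientations are given as [roll, pitch, yaw] about the fixed x, y, z axes, in that order (R = Rz(yaw) Ry(pitch) Rx(roll)).
In Python, from station import robot, fingers, vision, workorder, recognise gives the robot as it stands. Calls block until the motion is done:
- robot.move_to(position, orientation): joint-space move of the TCP to a pose.
- robot.line_to(position, orientation=None, velocity=0.15, f_stop=None): straight line of the TCP; orientation=None keeps the orientation; velocity is the mean speed in m/s. With f_stop (N) it stops when the force on the tool has changed by that much, and returns True; else False.
- robot.move_j(angles): joint-space move.
- fingers.gripper_to(opening, force=None): opening from 0.0 (shut) to 1.0 (fully open); force is the grip in N (None keeps the last); returns when the fingers have stopped.
- robot.pause(seconds).
- robot.inverse_kinematics(position, orientation): joint angles nearest the present ones, or None.
- vision.grab_frame(name): name is "scene" or "top" or "wrist"; returns the picture (480x640x3 uint8, red, green, blue); there is no depth.
- vision.calibration(name): a dict with "mtx" (3x3 intrinsics, pixels), "k1" (the pictures are not rectified: a ray, as slopes to the right and down, at radius r is drawn at 1 + k1 r^2 times it, then the intrinsics apply), "extrinsics" (4x4, takes a point from world to camera coordinates); the wrist camera has in their place "T_tool_cam" (4x4, takes a point from camera to tool coordinates, whose origin is the TCP and whose axes are the flange's). Camera axes: x right, y up, looking along -z (the intrinsics and any distortion apply to the point x, -y, -z); pixel columns grow to the right and rows downward; lengths in m; the calibration is good to about 2 mm. A picture is of the moment at which its call begins: read the wrist's pose just before it. calibration takes no time and is no camera call.
A pose or a line that the arm cannot do raises robot.PlanningError and nothing moves.
- workorder.close_job(): hands the job in, once; it reports no verdict.
Trained networks look in the newest picture that a camera, given by its name, has taken for a name from the list of things; names that differ only in an ending like _2 or _b are one class to them, and where a whole thing is asked for, a point or a joint stands for the part that bears it (a point fixed in the world has none). Each returns a list of dicts, best first, with "p" (0 to 1); they miss things now and then, are a little off and sometimes report something else, mostly with a low value. They report only what shows in the picture. A call takes as long as a camera call.
- recognise(label, camera): "rect" ([centre column, centre row, width, height] in pixels, round what is visible of it).
Readings, each from a call of its own:
- robot.current_time_s(): time.
- robot.current_joint_positions(): joint angles.
- robot.current_dq(): joint speeds.
- robot.current_joint_torque(): joint torques, N m.
- robot.current_tool_pos(): TCP position.
- robot.current_eef_rot(): TCP orientation.
- robot.current_contact_force(): force on the tool from outside, world axes, zero at the start.
- robot.current_torque(): the same for the moment, N m.
- robot.current_finger_gap(): opening from 0.0 (shut) to 1.0 (fully open).
Only numpy, scipy, OpenCV 4.12 (cv2) and the standard library are available. Lean on these libraries where they do the work, as an engineer would, in place of code of your own. Each camera call takes 0.05 s, during which the arm holds its last target. There are 200 camera calls.

## Working session

There is one attempt and no reset: what is moved stays moved. The work goes in short steps, each a Python script; the robot and the scene stay as the last script left them, time stands still between calls to the robot, and variables do not carry over. Pictures are saved under pics/ and viewed, about 8 in all and at most 12, crops included, and the job is handed in when it is done.

```bash
ls; mkdir -p pics
python3 - <<'E'
from station import robot, fingers, vision, workorder, recognise
import cv2
for c in ("scene","top"):
    im=vision.grab_frame(c); cv2.imwrite(f"pics/{c}0.png",im[:,:,::-1])
    k=vision.calibration(c); print(c,k)
    for l in ("turntable","tube_end","screen","screen_bar","head_bore","station","offcut","stub","wrench"):
        try: print(l,[(d["p"],[round(v) for v in d["rect"]]) for d in recognise(l,c)[:2]])
        except Exception as e: print(l,e)
print(vision.calibration("wrist"), robot.current_time_s(), robot.tip_reach, robot.current_eef_rot())
E
```

```text
pics
scene {'mtx': array([[454.80210921,   0.        , 320.90453632],
       [  0.        , 454.80210921, 244.56175794],
       [  0.        ,   0.        ,   1.        ]]), 'k1': -0.04664303982580229, 'extrinsics': array([[-0.64076896,  0.76767065,  0.00984439,  0.4064999 ],
       [-0.48560707, -0.41519766,  0.76928322,  0.19020261],
       [ 0.59464352,  0.4881523 ,  0.63883207, -1.30040086],
       [ 0.        ,  0.        ,  0.        ,  1.        ]])}
turntable []
tube_end [(0.59, [325, 236, 140, 91])]
screen [(0.71, [366, 240, 38, 96])]
screen_bar [(0.6, [366, 240, 36, 101])]
head_bore [(0.7, [284, 283, 228, 186]), (0.28, [367, 240, 37, 101])]
station [(0.96, [281, 284, 227, 186])]
offcut [(0.86, [189, 229, 32, 51]), (0.41, [374, 365, 64, 72])]
stub [(0.72, [241, 205, 27, 34])]
wrench [(0.71, [374, 366, 63, 71])]
top {'mtx': array([[524.24893522,   0.        , 323.29999068],
       [  0.        , 524.24893522, 235.61845645],
       [  0.        ,   0.        ,   1.        ]]), 'k1': -0.11125273312730168, 'extrinsics': array([[-0.08096285, -0.99670472, -0.00497153,  0.01133084]
[... 522 characters left out ...]
ub [(0.89, [472, 270, 35, 30]), (0.27, [294, 279, 30, 80])]
wrench [(0.65, [228, 216, 21, 74])]
{'mtx': array([[369.24543961,   0.        , 325.01064106],
       [  0.        , 369.24543961, 238.63172688],
       [  0.        ,   0.        ,   1.        ]]), 'k1': -0.012025976708772958, 'T_tool_cam': array([[-4.90454171e-04,  9.48064322e-01,  3.18078294e-01,
         8.23184505e-02],
       [ 9.99999875e-01,  4.95346208e-04,  6.54997317e-05,
         4.89549277e-04],
       [-9.54609180e-05,  3.18078286e-01, -9.48064446e-01,
        -1.25646123e-01],
       [ 0.00000000e+00,  0.00000000e+00,  0.00000000e+00,
         1.00000000e+00]])} 1.0 0.017 [1.79997412e+02 1.99113598e-03 2.51476855e+01]
```

Run:
```python
import cv2
a=cv2.imread("pics/top0.png")[110:390,200:520]; cv2.imwrite("pics/top0c.png",cv2.resize(a,None,fx=2.1,fy=2.1,interpolation=cv2.INTER_CUBIC))
a=cv2.imread("pics/scene0.png")[160:420,150:450]; cv2.imwrite("pics/scene0c.png",cv2.resize(a,None,fx=2.3,fy=2.3,interpolation=cv2.INTER_CUBIC))
```

```text
(no output)
```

View pics/top0c.png

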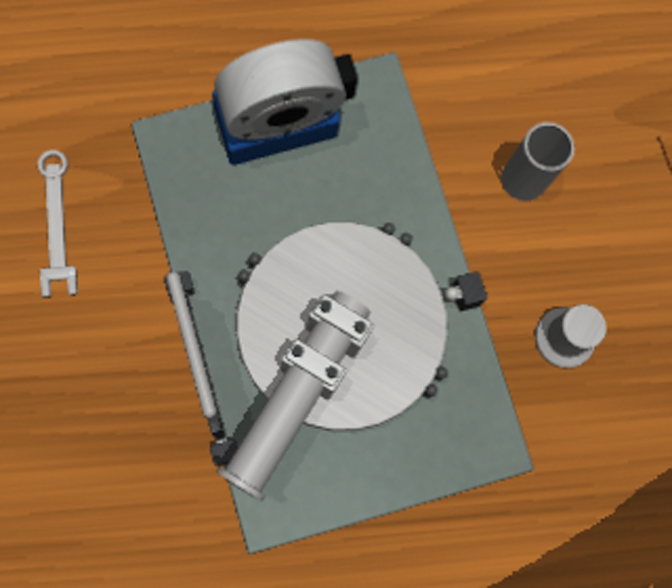

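View pics/scene0c.png

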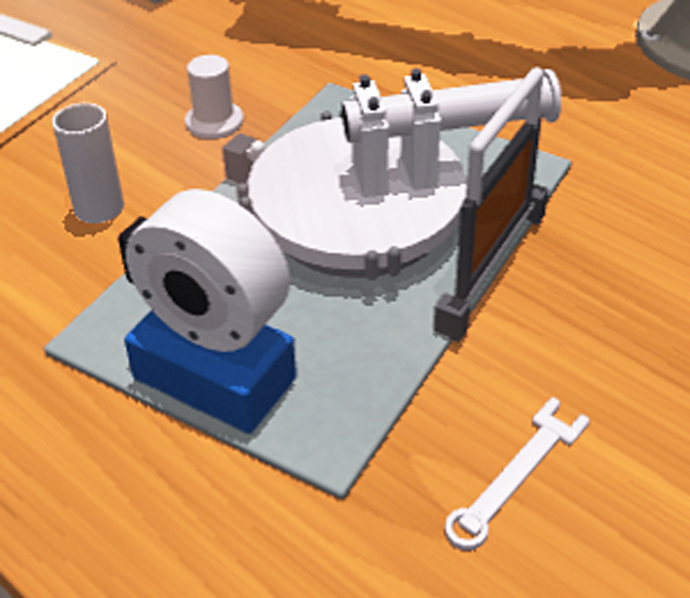

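```bash
cat > h.py <<'E'
import numpy as np, cv2
from station import robot, fingers, vision, workorder, recognise
def proj(cam,P,k=None):
    k=k or vision.calibration(cam); P=np.atleast_2d(P); E=k["extrinsics"]
    c=P@E[:3,:3].T+E[:3,3]; s=c[:,:2]*[1,-1]/-c[:,2:]; s=s*(1+k["k1"]*(s**2).sum(1,keepdims=True))
    return s@k["mtx"][:2,:2].T+k["mtx"][:2,2]
def S(p,st):
    c,s=np.cos(st[2]),np.sin(st[2]); p=np.atleast_2d(p).astype(float)
    return np.c_[st[0]+c*p[:,0]-s*p[:,1], st[1]+s*p[:,0]+c*p[:,1], p[:,2]]
def tube(a,r=.188,z=.125): return [r*np.cos(a),r*np.sin(a),z]
E
cat > fit.py <<'E'
from h import *
from scipy.optimize import least_squares
t=lambda L:np.array(L)/2.1+[200,110]-.25
s=lambda L:np.array(L)/2.3+[150,160]-.25
th=np.arange(0,6.28,np.pi/2)
TOP=t([[341,326],[175,276],[211,415],[288,117],[242,482],[133,123],[397,54],[532,468],[249,552]])
SC=s([[185,291],[475,165],[541,74],[551,95]]) # back bore, bar ends, flange centre
def f(v):
    st=v[:3]; a=v[3]; cx,cy=v[4:6]
    pl=[[cx+i*.235,cy+j*.15,.01] for i,j in((1,1),(1,-1),(-1,-1),(-1,1))]
    P=S([[0,0,.057],[.06,.145,.188],[-.06,.145,.188],[.2,0,.125],tube(a)]+pl,st)
    Q=S([[.25,0,.125],[.06,.145,.188],[-.06,.145,.188],tube(a,.188)],st)
    return np.r_[(proj("top",P)-TOP).ravel(),(proj("scene",Q)-SC).ravel()]
r=least_squares(f,[.6,-.07,.2,2.5,.05,0],loss="soft_l1",f_scale=2)
print(r.x.round(4)); print(f(r.x).reshape(-1,2).round(1).tolist())
np.save("st.npy",r.x[:4])
st=r.x
print("axis",S([0,0,.125],st),"bar",S([0,.145,.188],st),"barfold",S([0,.145+.158*np.sin(1.1),.03+.158*np.cos(1.1)],st),"head",S([.2,0,.125],st))
E
python3 fit.py
```

```text
[ 5.5140e-01 -1.1600e-01  1.9150e-01  2.3132e+00  4.6200e-02  2.0000e-04]
[[0.9, -0.7], [-0.5, 1.1], [-0.6, -1.7], [0.2, -1.0], [-1.0, 2.9], [-1.0, -1.4], [0.3, -2.0], [1.6, 1.2], [-0.6, 1.2], [0.4, 0.3], [0.3, -7.1], [-2.3, 0.5], [-0.1, 0.3]]
axis [[ 0.55136491 -0.11595854  0.125     ]] bar [[0.52376553 0.02639059 0.188     ]] barfold [[0.49696353 0.16462707 0.10166819]] head [[ 0.74770854 -0.07789042  0.125     ]]
```

The top view shows the disc centre at crop (341,326), the screen bar from (175,276) to (211,415), the weld head at (288,117), and the tube end at (242,482). The fit agrees to about 2 px, giving station yaw 0.19 and table 2.31. Next I pinch the bar and fold the screen.

```bash
cat >> h.py <<'E'
st=np.load("st.npy"); Y=np.degrees(st[2])
def bar(phi,dz=0): return S([0,.145+.158*np.sin(phi),.03+.158*np.cos(phi)-.002+dz],st)[0]
def rep(m=""): print(m,"t",round(robot.current_time_s(),2),"tcp",np.round(robot.current_tool_pos(),4),"F",np.round(robot.current_contact_force(),1),"gap",round(robot.current_finger_gap(),3),flush=True)
def fold(a,b,n=7):
    for p in np.linspace(a,b,n+1)[1:]: robot.line_to(bar(p),velocity=.1)
E
python3 - <<'E'
from h import *
fingers.gripper_to(.55,20)
o=[180,0,Y]
robot.move_to(bar(0,.09),o); rep()
print(robot.line_to(bar(0),o,velocity=.12,f_stop=12)); rep("down")
fingers.gripper_to(0,30); rep("grip")
fold(0,1.07); rep("fold")
print(robot.line_to(bar(1.16),velocity=.04,f_stop=12)); rep("stop")
im=vision.grab_frame("scene"); cv2.imwrite("pics/s1.png",cv2.resize(im[150:420,150:500,::-1],None,fx=2,fy=2))
E
```

```text
t 3.62 tcp [0.5239 0.0249 0.2758] F [ 0.6 -0.2 -0.1] gap 0.55
False
down t 4.52 tcp [0.5244 0.0265 0.1868] F [0.3 0.6 0.2] gap 0.548
grip t 4.92 tcp [0.5242 0.0264 0.1868] F [-0.7 -0.7  2.6] gap 0.125
fold t 7.67 tcp [0.4974 0.1621 0.1031] F [ 4.3 -0.8 -4. ] gap 0.129
True
stop t 7.95 tcp [0.497  0.1646 0.0981] F [-0.4 -0.3  4.4] gap 0.128
```

View pics/s1.png

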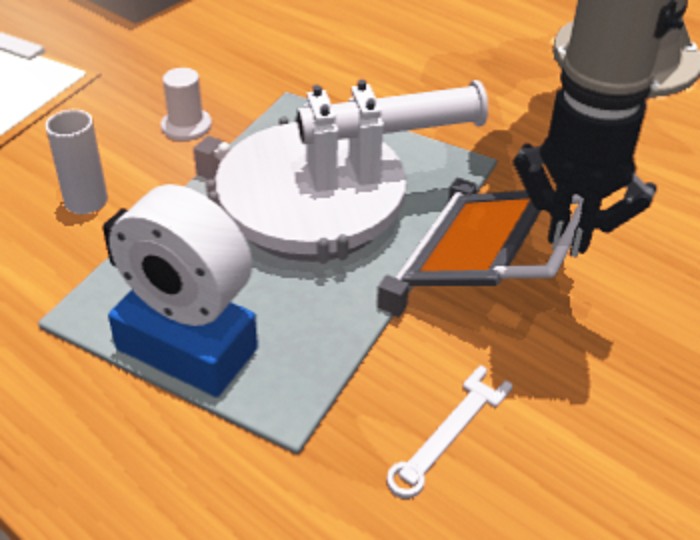

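The screen is down at its stop: the bar is near (575,215) and the TCP matches the folded model. I'll confirm with a firmer push, release, then grip the bare tube and turn it.

```bash
cat >> h.py <<'E'
R=.125
def tp(a,z=.123): return S(tube(a,R,z),st)[0],[180,0,Y+np.degrees(a)]
E
python3 - <<'E'
from h import *
print(robot.line_to(bar(1.25),velocity=.04,f_stop=20)); rep("firm")
fingers.gripper_to(.5,20); p=np.array(robot.current_tool_pos())
robot.line_to(p+[0,0,.13],velocity=.2); rep("up")
fingers.gripper_to(.95)
a=st[3]
robot.move_to(*tp(a,.25))
im=vision.grab_frame("wrist"); cv2.imwrite("pics/w2.png",im[:,:,::-1])
im=vision.grab_frame("scene"); cv2.imwrite("pics/s2.png",im[:,:,::-1])
rep()
E
python3 -c "
import cv2,numpy as np
a=cv2.imread('pics/w2.png');b=cv2.imread('pics/s2.png')[150:390,150:470]
cv2.imwrite('pics/c2.png',np.hstack([cv2.resize(a,(400,300)),cv2.resize(b,(400,300))]))"
```

```text
True
firm t 8.24 tcp [0.497  0.1646 0.0981] F [-1.9 -1.3  6.4] gap 0.125
up t 9.45 tcp [0.4965 0.1631 0.2257] F [-0.4  1.  -0.8] gap 0.498
 t 12.34 tcp [ 0.4509 -0.0413  0.25  ] F [-0.1  0.5  0.1] gap 0.951
```

View pics/c2.png

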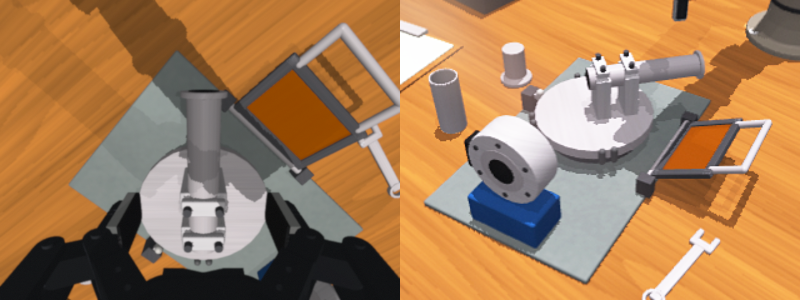

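The wrist view shows the tube centred and vertical (column about 204 of 400), so the angle is confirmed. The screen is flat. Grip and turn.

Run:
```python
from h import *
a=st[3]; p,o=tp(a)
print(robot.line_to(p,o,velocity=.15,f_stop=12)); rep("down")
fingers.gripper_to(0,40); rep("grip")
for b in np.linspace(a,.3,12)[1:]:
    robot.line_to(*tp(b),velocity=.06)
rep("0.3"); print(robot.current_torque())
for b in (.2,.1,.05,.015):
    robot.line_to(*tp(b),velocity=.04); rep(b)
im=vision.grab_frame("top"); cv2.imwrite("pics/t3.png",im[:,:,::-1])
```

```text
False
down t 13.34 tcp [ 0.4517 -0.0415  0.1238] F [0.5 1.  0.5] gap 0.946
grip t 13.81 tcp [ 0.4514 -0.0415  0.1237] F [-0.9  0.3  4.1] gap 0.432
0.3 t 19.68 tcp [ 0.662  -0.057   0.1238] F [0.2 0.7 7. ] gap 0.433
[-0.01974984 -0.02393931 -0.06155464]
0.2 t 20.13 tcp [ 0.6673 -0.0684  0.1238] F [0.7 1.1 5.7] gap 0.434
0.1 t 20.59 tcp [ 0.6715 -0.0802  0.1238] F [0.4 1.2 6.1] gap 0.437
0.05 t 20.9 tcp [ 0.6733 -0.0867  0.1238] F [0.7 0.3 5.3] gap 0.439
0.015 t 21.16 tcp [ 0.6743 -0.0915  0.1238] F [1.2 0.3 5.4] gap 0.434
```

Run:
```python
from h import *
robot.pause(.2); rep("pre"); print(robot.current_torque())
fingers.gripper_to(.9,20); rep("open")
p=np.array(robot.current_tool_pos())
robot.line_to(p+[0,0,.14],velocity=.2); rep("up")
q=np.array(robot.current_tool_pos()); 
im=vision.grab_frame("wrist"); cv2.imwrite("pics/w4.png",im[:,:,::-1])
robot.move_to(bar(1.1,.13),[180,0,Y]); fingers.gripper_to(.55)
im=vision.grab_frame("top"); cv2.imwrite("pics/t4.png",im[:,:,::-1])
P=S([tube(0),tube(0.1),tube(-.1),[.2,0,.125],[0,0,.125]],st); print(proj("top",P).round(1).tolist())
c=im[110:390,200:520,::-1]; cv2.imwrite("pics/t4c.png",cv2.resize(c,None,fx=2.1,fy=2.1,interpolation=cv2.INTER_CUBIC))
```

```text
pre t 21.41 tcp [ 0.6743 -0.0915  0.1238] F [ 1.3 -0.   5.2] gap 0.429
[-0.02620535 -0.2467781  -0.70436027]
open t 21.88 tcp [ 0.6733 -0.0901  0.1225] F [ 0.3 -0.5  0.5] gap 0.898
up t 22.73 tcp [ 0.6726 -0.0901  0.261 ] F [-0.3 -0.6 -0.3] gap 0.902
[[338.7, 169.9], [329.9, 172.7], [347.8, 168.0], [337.1, 164.5], [365.5, 258.4]]
```

View pics/w4.png

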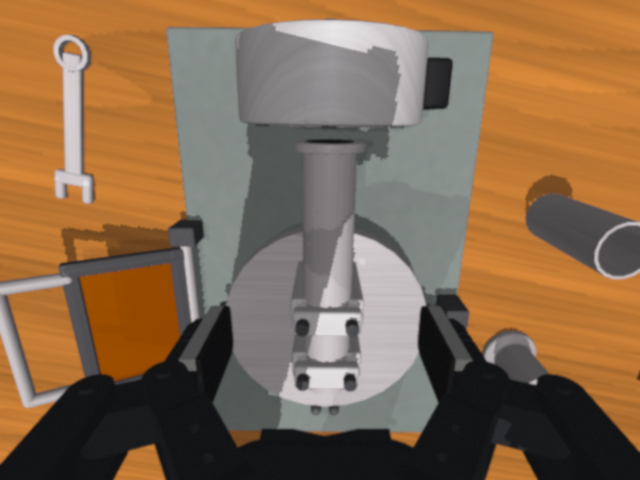

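View pics/t4c.png

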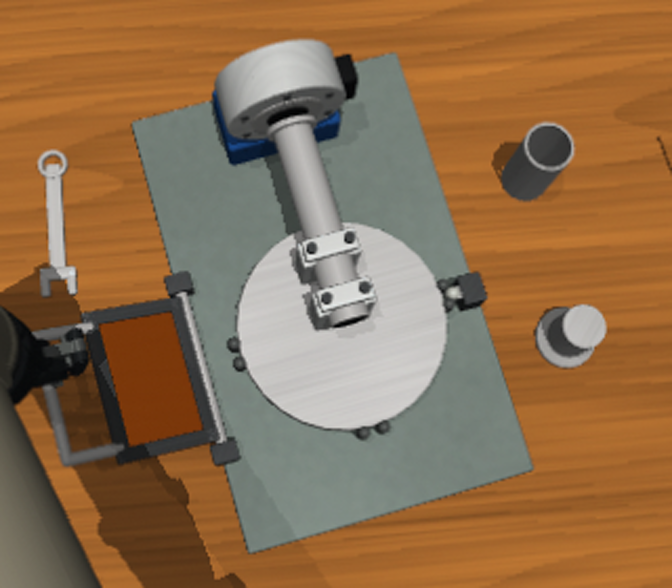

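Wrist and top views: the tube points into the bore (end at crop (292,122), predicted for angle 0), and the detent bumps straddle the plunger at (452,292). Now I raise the screen.

Run:
```python
from h import *
print(robot.line_to(bar(1.1),[180,0,Y],velocity=.12,f_stop=12)); rep("down")
fingers.gripper_to(0,30); rep("grip")
fold(1.1,.04); rep("raised")
print(robot.line_to(bar(-.1),velocity=.04,f_stop=20)); rep("stop")
print(robot.line_to(bar(-.15),velocity=.04,f_stop=20)); rep("stop2")
fingers.gripper_to(.5,20); p=np.array(robot.current_tool_pos())
robot.line_to(p+[0,0,.12],velocity=.15); rep("up")
robot.move_to([.40,.30,.32],[180,0,Y]); rep("away")
r=[]
for c,(x,y,w,h,f) in {"top":(200,110,320,280,1.25),"scene":(150,160,320,260,1.25)}.items():
    im=vision.grab_frame(c); cv2.imwrite(f"pics/{c}5.png",im[:,:,::-1])
    print(c,proj(c,S([[.06,.145,.188],[-.06,.145,.188],tube(0)],st)).round(1).tolist(),recognise("screen_bar",c)[:1])
    r.append(cv2.resize(im[y:y+h,x:x+w,::-1],(400,350)))
cv2.imwrite("pics/c5.png",np.hstack(r))
```

```text
False
down t 25.65 tcp [0.4976 0.165  0.1005] F [ 0.2 -0.4  0.3] gap 0.556
grip t 26.06 tcp [0.4974 0.1647 0.1003] F [-0.7 -1.   2.6] gap 0.13
raised t 28.8 tcp [0.5237 0.0309 0.1877] F [-0.8  0.6 10.4] gap 0.127
True
stop t 29.24 tcp [0.5246 0.0265 0.1877] F [-1.6  1.   2.3] gap 0.129
True
stop2 t 29.64 tcp [0.5246 0.0265 0.1876] F [-0.3  0.3  3.4] gap 0.122
up t 31.0 tcp [0.524  0.027  0.3063] F [-0.4  0.4 -0.4] gap 0.502
away t 32.15 tcp [0.4013 0.2983 0.3195] F [ 0.3 -0.3 -0.3] gap 0.5
top [[282.6, 242.3], [299.6, 305.7], [338.7, 169.9]] [{'rect': [294.1, 279.9, 30.3, 81.1], 'p': 0.59}]
scene [[356.6, 224.4], [382.7, 192.5], [251.6, 265.4]] [{'rect': [367.4, 239.5, 37.9, 98.3], 'p': 0.88}]
```

View pics/c5.png

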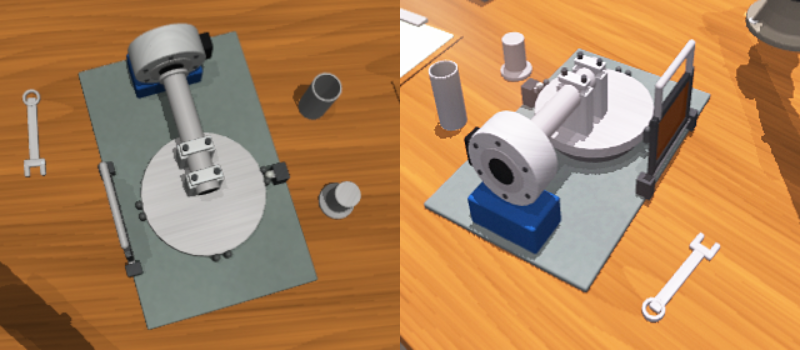

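The screen is upright with its boxes as at the start, the tube is in the head, and the bystanders look unmoved. I'll run one numeric before/after comparison and hand in.

Run:
```python
from h import *
a,b=cv2.imread("pics/top0.png"),cv2.imread("pics/top5.png")
d=cv2.absdiff(a,b).max(2)
for n,(x,y,w,h) in {"bar":(294,280,22,76),"offcut":(455,188,30,40),"stub":(472,270,36,32),"wrench":(228,216,22,74)}.items():
    print(n,(d[y-h//2:y+h//2,x-w//2:x+w//2]>40).mean().round(3))
workorder.close_job(); rep("closed")
```

```text
bar 0.0
offcut 0.0
stub 0.0
wrench 0.0
the job is handed in; nothing more can be done
the job is handed in; nothing more can be done
```

The job is done and handed in at about 32 s of robot time; no verdict is reported.

- **Screen down:** I pinched the grab bar and folded the screen to its stop. A second push met a 20 N rise in force without moving it.
- **Turntable:** I gripped the bare tube and turned the table clockwise from about 2.31 rad. I released it at about 0.015 rad, short of the weld head, so it never swung past. In the pictures afterwards the tube points into the bore, about 2 px from the predicted position, and the detent bumps sit either side of the plunger.
- **Screen up:** I raised the screen against its upright stop. Two pushes each met a 20 N rise in force, and the second did not move it.
- **Last checks:** Comparing the top camera's first and last pictures, the bar, offcut, stub and wrench showed no pixel changes. The arm was clear of everything.

One check was weaker than expected. The detent hump did not show in the spot force readings during the turn. The evidence for the detent is a 0.7 N m moment on the tool while holding the tube just before release, and the pictures.

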